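# Pack an ornament-painting kit

### The arm

A 6-joint arm with a two-finger parallel gripper is mounted at the origin on the work surface. World frame = base frame: x ahead of the robot, y to its left, z up, the work surface at z = 0. Lengths are in m, angles in rad, forces in N, time in s.
With the tool pointing down it reaches from about 0.35 to 0.775 m from the base axis. Payload 5.5 kg.
Tool frame: the origin (TCP) lies midway between the tips of the shut fingers; the grasp point (between the pads) lies 19 mm behind it (env.hold_point_z is the distance from the TCP to the grasp point, in m); z points along the fingers, y is the line along which they close (so a half turn about z gives the same grasp; the last joint's range is limited). The gripper opens to 85 mm and grips with 20 to 120 N. Pads are 22 mm wide; open, the fingers measure 114 mm over their backs; the gripper's body (76 mm by 85 mm) begins 54 mm behind the grasp point. The pads swing forward as they close: fully open they stand 13 mm farther back than shut.
Start: joints at [1.105, 0.313, 0.046, 1.304, 0, 1.431], TCP at [0.184, 0.545, 0.231] pointing down, gripper open.
Joint ranges: [-2.76, 2.76], [-0.86, 1.69], [-1.03, 1.26], [-2.2, 2.34], [-1.47, 1.5], [-3.14, 3.14]. Speed limits (rad/s): [2.57, 2.57, 3.14, 3.14, 3.14, 3.14].

### API

Orientations are given as a unit quaternion [w, x, y, z].
In Python, from workcell import env, read_camera gives the robot as it stands. The module is installed in compiled form; this text tells all that it offers.
- The arm moves only by the tool carry_out, never from a script. Its argument "moves" is a list of rows, each an object of numbers: "tx", "ty", "tz": the shift along the world's x, y, z in cm; "wx", "wy", "wz": the turn, a rotation vector about the world's x, y, z in rad; "claw": the closure, from -1 (fully open) to 1 (shut). A call has 1 to 8 rows; each row shifts and turns the commanded pose from where the row before left it; what a row does not reach is not made up. A row lasts 1/8 s, in which the tool goes at most 62.5 mm and 10.7 degrees, less where a joint would pass 70% of its speed; a pose out of reach is approached as far as the arm can. A call is refused whole if a number of a shift passes 6.25 or a number of a turn 0.188, either way. A call with a gripper value outside its range is refused whole. The fingers move at their own pace and stop on an object; "newtons" is the grip in N (left out, the last holds). Time passes only in rows, so rows that do not move let the fingers close. It gives the time, the measured TCP pose, the force, the opening and the grip force at its end, in the units of the state.
- env.get_state(): the state, without advancing time (a new reading comes with each control period).
- read_camera(name): name is "scene" or "top" or "wrist"; returns a dict with "image" (384x512x3 uint8, blue, green, red), "z_map" (384x512 float32, m along the optical axis (not along the pixel's ray), 0 where there is no reading), "fx", "fy", "cx", "cy" (pixels), "camera_from_world" (4x4, takes a point from world to camera coordinates); the wrist camera has in their place "hand_eye" (4x4, takes a point from camera to tool coordinates, whose origin is the TCP and whose axes are the flange's). Camera axes: x right, y down, z forward; pixel columns grow to the right and rows downward; lengths in m; the calibration is good to about 2 mm. A picture is of the moment at which its call begins: read the wrist's pose just before it.
- env.hand_in(): hands the job in; it is judged then, once.
The state is a dict: "clock": time; "joint_pos": joint angles; "qvel": joint speeds; "tau": joint torques, N m; "tcp_pos": TCP position; "orientation": TCP orientation; "wrist_force": force on the tool from outside, world axes, zero at the start; "ft_torque": the same for the moment, N m; "finger_gap": finger opening in m; "grip_force": force on a finger pad.
Only numpy, scipy, OpenCV 4.12 (cv2) and the standard library are available. Lean on these libraries where they do the work, as an engineer would, in place of code of your own. Each camera call takes 0.05 s, during which the arm holds its last target. There are 200 camera calls.

### The job

Pack the kit tray for painting one ornament: lay the brush in the long slot, stand the lidded paint pot in the small round compartment, lay the snowman blank in the large round compartment and the cork sanding block in the oblong one, each resting flat on its compartment's floor, clear of the rim, the right way up. The plain round wooden disc and the low open candle tin do not belong to the kit: leave them where they are.

Things in the scene. Friction and masses are not known exactly. Their poses are not given: they have to be found in the camera images.
- brush: Flat paint brush lying along its x axis, 130 mm long (x from -65 to +65), underside flat. Dark wooden handle 20 mm wide (y) and 16 mm high from x = -65 to +15; steel ferrule 26 mm wide, 15 mm high, x = 15 to 39; stiff bristles 26 mm wide, 12 mm high, x = 39 to 65. Origin: middle of its length, at the underside; z up. About 45 g. Grip it across the handle.
- pot: Paint pot: upright white cylinder with a black lid of the same width, 40 mm diameter, 50 mm high. Origin: centre of its underside, z up. About 90 g.
- snowman: Plywood snowman blank lying flat, 15 mm thick: body disc 44 mm diameter centred at x = -14 mm, head disc 30 mm diameter centred at x = +17 mm, hat 20 mm wide (y) ending at x = +36; 72 mm long in all (x from -36 to +36). Black dots on top. Origin: middle of its length, at the underside; z up. About 25 g. Grip it across the body disc.
- block: Cork sanding block, 66 (x) x 38 (y) x 24 mm high, brown abrasive underside. Origin: centre of its underside, z up. About 40 g.
- long_slot: The kit tray's long narrow compartment, for the brush: inside 150 (x) x 46 (y) mm. All four compartments stand on one fixed wooden tray (330 x 178 mm, 6 mm thick, edge 12 mm high); their places on it vary. Floor top 4 mm above the origin (10 mm above the table), rim top 9 mm above it, walls 4 mm thick. Origin: centre of its underside, 6 mm above the table; z up.
- small_round: The kit tray's small round compartment, for the pot: 60 mm inside diameter. Floor top 4 mm above the origin (10 mm above the table), rim top 9 mm above it, walls 4 mm thick. Origin: centre of its underside, 6 mm above the table; z up.
- large_round: The kit tray's large round compartment, for the snowman: 96 mm inside diameter. Floor top 4 mm above the origin (10 mm above the table), rim top 9 mm above it, walls 4 mm thick. Origin: centre of its underside, 6 mm above the table; z up.
- oblong: The kit tray's short oblong compartment, for the sanding block: inside 88 (x) x 60 (y) mm. Floor top 4 mm above the origin (10 mm above the table), rim top 9 mm above it, walls 4 mm thick. Origin: centre of its underside, 6 mm above the table; z up.
- disc: Plain round plywood disc, 56 mm diameter, 15 mm thick, lying flat; loose; not part of the kit, stays. Origin: centre of its underside.
- tin: Low, empty, open aluminium candle tin, 44 mm diameter, 18 mm high; loose; not part of the kit, stays. Origin: centre of its underside.
Mind the look-alikes: they are no part of the job. Leave any green or turquoise look-alike of the block alone.

How it is judged:
By the outcome, as a careful person would: the job done as asked, in the order asked, and still so for the second after the job is handed in, with the robot touching nothing.
It also fails if it takes over 96 s, if anything falls off the work surface, if the arm or the gripper's body presses on something with over 40 N, if the wrist force passes 120 N, or if a joint passes its speed limit or range.

## Working session

There is one attempt and no reset: what is moved stays moved. The work goes in short steps, Python scripts to look and compute and a tool call to move; the robot and the scene stay as the last step left them, time stands still between calls to the robot, and variables do not carry over. Pictures are saved under pics/ and viewed, at most 14 in all, crops included, and the job is handed in when it is done.

Besides the shell and the picture viewer there is one more tool, called as name(argument=value, ...), one argument or row to a line, values as JSON. carry_out: Moves the arm, as the interface text tells. Its arguments: {"type":"object","properties":{"moves":{"type":"array","items":{"type":"object","properties":{"tx":{"type":"number"},"ty":{"type":"number"},"tz":{"type":"number"},"wx":{"type":"number"},"wy":{"type":"number"},"wz":{"type":"number"},"claw":{"type":"number"}}}},"newtons":{"type":"number"}},"required":["moves"]}

```bash
mkdir -p pics; cat > h.py <<'E'
import numpy as np, cv2
from workcell import env, read_camera
def world(c):
    z=c["z_map"]; v,u=np.mgrid[:z.shape[0],:z.shape[1]]
    P=np.stack([(u-c["cx"])/c["fx"]*z,(v-c["cy"])/c["fy"]*z,z,np.ones_like(z)],-1)
    return (P@np.linalg.inv(c["camera_from_world"]).T)[...,:3]
E
python3 - <<'E'
from h import *
for n in("top","scene"):
    c=read_camera(n); cv2.imwrite(f"pics/{n}0.png",c["image"]); np.save(f"pics/{n}0.npy",world(c)); 
    W=world(c); print(n,np.round(W[192,256],3),np.round(W[100,100],3),np.round(W[300,400],3))
s=env.get_state(); print(s, env.hold_point_z)
E
```

```text
top [ 0.611 -0.059  0.   ] [ 0.839  0.333 -0.002] [ 0.364 -0.395  0.   ]
scene [ 0.546 -0.1   -0.001] [ 0.297 -1.319 -0.123] [ 0.648  0.363 -0.   ]
{'clock': 0.1, 'joint_pos': array([1.10538704e+00, 3.13935320e-01, 4.50996663e-02, 1.30357970e+00,
       4.63729860e-06, 1.43117410e+00]), 'qvel': array([ 8.70595972e-04,  1.05307250e-04,  3.55634154e-03, -5.62376458e-04,
       -9.91192138e-05,  1.75806643e-04]), 'tau': array([ 2.03220116e-03, -4.81725740e+01,  2.99243367e+01,  1.27187601e-02,
       -1.85344043e-04, -8.60580428e-06]), 'tcp_pos': array([0.1838507 , 0.5443484 , 0.23049522]), 'orientation': array([-2.43385482e-04,  1.62174056e-01,  9.86761836e-01, -7.72061787e-04]), 'wrist_force': array([0.01003592, 0.41432488, 0.4058653 ]), 'ft_torque': array([-0.05869427,  0.01394894,  0.01929682]), 'grip_force': 0.0, 'finger_gap': 0.08506160844574544} 0.0187
```

View pics/top0.png

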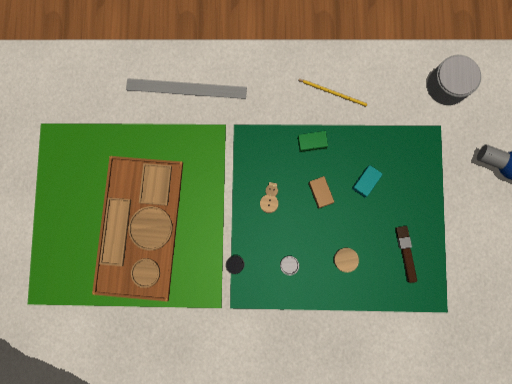

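View pics/scene0.png

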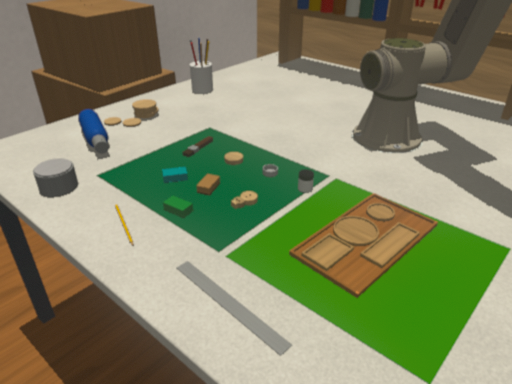

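Top view: the cork block is at (320,192), with look-alikes green (313,141) and turquoise (368,181). The snowman is at (269,198), with the plain disc look-alike at (347,260). The pot is at (235,264), with the open tin look-alike at (290,265). The brush is at (406,254), with a pencil at (333,92) and a ruler at (186,88). In the tray, the oblong is at (155,185), the long slot at (116,231), the large round at (151,228) and the small round at (145,273).

```bash
python3 - <<'E'
from h import *
W=np.load("pics/top0.npy"); im=cv2.imread("pics/top0.png")
m=(W[...,2]>.007).astype(np.uint8); m[:,:225]=0
n,L,st,ce=cv2.connectedComponentsWithStats(m)
for i in range(1,n):
    if st[i,4]<40: continue
    p=W[L==i]; top=np.median(p[:,2]); q=p[p[:,2]>top-.006]
    r=cv2.minAreaRect((q[:,:2]*1000).astype(np.float32)); b=cv2.boxPoints(r)
    print(np.round(ce[i]),"n",st[i,4],"top",round(float(top),4),"mean",np.round(q[:,:2].mean(0)*1000),"rect",np.round(r[0]),np.round(r[1]),round(r[2],1))
# tray: floor regions z~.010 , rim .015
Z=W[100:310,85:190,2]
print(np.percentile(Z,[5,50,90,99]))
t=(cv2.resize(im[100:310,85:190],None,fx=3.5,fy=2.6,interpolation=3))
a=cv2.resize(im[150:305,90:190],None,fx=3.8,fy=3.8,interpolation=3)
b=cv2.resize(im[120:290,230:430],None,fx=2,fy=3.46,interpolation=3)[:589]
b=cv2.resize(im[120:290,230:425],None,fx=2.1,fy=2.1,interpolation=3)
c=np.zeros((589,800,3),np.uint8); c[:a.shape[0],:a.shape[1]]=a; c[:b.shape[0],385:385+b.shape[1]]=b[:,:415]
cv2.imwrite("pics/crop1.png",c)
E
```

```text
[454.  79.] n 1954 top 0.0628 mean [ 874. -516.] rect [ 690. -335.] [ 98. 631.] 45.5
[312. 141.] n 486 top 0.0237 mean [ 732. -191.] rect [ 622. -161.] [ 73. 292.] 74.7
[496. 159.] n 711 top 0.0499 mean [ 688. -602.] rect [ 612. -358.] [ 83. 588.] 16.1
[367. 181.] n 499 top 0.0238 mean [ 638. -317.] rect [ 565. -225.] [ 53. 309.] 38.3
[321. 191.] n 489 top 0.0238 mean [ 611. -211.] rect [ 573. -150.] [ 71. 194.] 32.5
[270. 198.] n 401 top 0.0153 mean [594. -91.] rect [562. -89.] [143.  40.] 0.4
[406. 252.] n 586 top 0.0147 mean [ 474. -407.] rect [ 471. -409.] [129.  27.] 10.2
[346. 259.] n 472 top 0.0151 mean [ 455. -268.] rect [ 459. -192.] [211.  53.] 87.2
[234. 264.] n 261 top 0.0502 mean [442. -13.] rect [466. -37.] [ 36. 107.] 45.2
[289. 265.] n 74 top 0.0178 mean [ 441. -137.] rect [ 461. -127.] [89. 42.] 28.1
[-0.00172339  0.00338233  0.01200898  0.01683197]
```

View pics/crop1.png

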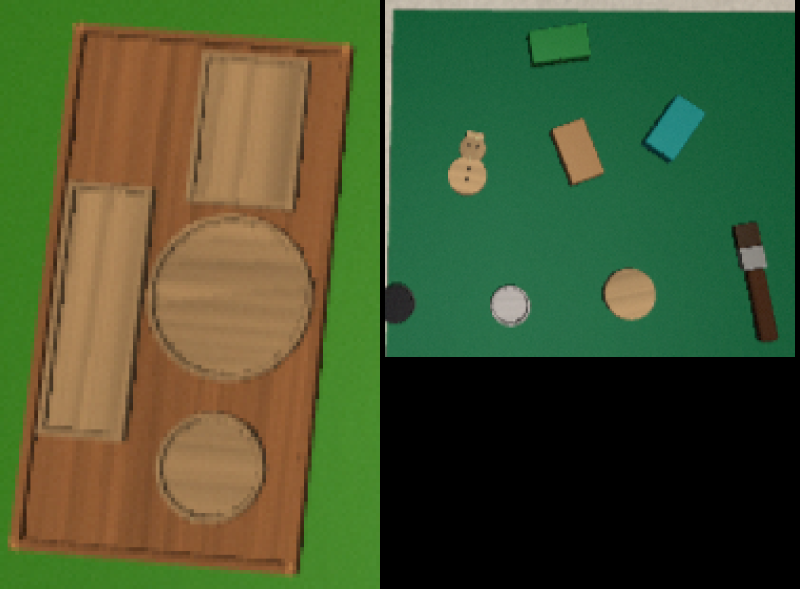

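The crop confirms the choice: the tan cork block at about (320,192) is the only non-green/turquoise one, the snowman shows its dots, the pot is the black-lidded one, and the brush's bristle end points up in the picture (+x). The tray compartments are clear.

```bash
cat >> h.py <<'E'
def plane(c,uv,z):
    uv=np.atleast_2d(uv).astype(float); T=np.linalg.inv(c["camera_from_world"])
    d=np.c_[(uv[:,0]-c["cx"])/c["fx"],(uv[:,1]-c["cy"])/c["fy"],np.ones(len(uv))]@T[:3,:3].T
    return (T[:3,3]+d*((z-T[2,3])/d[:,2])[:,None])[:,:2]
E
python3 - <<'E'
from h import *
c=read_camera("top"); W=world(c); im=c["image"]
def P(pts,z): 
    p=np.array(pts,float); return plane(c,np.c_[(p[:,0]+.5)/3.8-.5+90,(p[:,1]+.5)/3.8-.5+150],z)*1000
for n,p in dict(obl=[(203,53),(310,62),(293,210),(189,202)],slot=[(70,183),(153,187),(125,440),(38,433)]).items():
    r=cv2.minAreaRect(P(p,.015).astype(np.float32)); print(n,np.round(r[0],1),np.round(r[1],1),round(r[2],1))
print("rounds",np.round(P([(231,297),(211,467)],.015),1), "dia pts",np.round(P([(148,297),(314,297),(155,467),(266,467)],.015),1).tolist())
print("traycorners",np.round(P([(78,25),(351,45),(293,574),(12,545)],.012),1).tolist())
zf=cv2.medianBlur(W[...,2].astype(np.float32),3)
m=((zf>.007)&(abs(W[...,2]-zf)<.004)).astype(np.uint8); m[:,:225]=0
n,L,st,ce=cv2.connectedComponentsWithStats(m)
for i in range(1,n):
    if st[i,4]<60 : continue
    v,u=np.where(L==i); top=np.median(zf[L==i]); q=plane(c,np.c_[u,v],top)*1000
    r=cv2.minAreaRect(q.astype(np.float32)); 
    ev,V=np.linalg.eigh(np.cov(q.T)); a=V[:,1]
    print(np.round(ce[i]),st[i,4],"top",round(float(top),4),"mean",np.round(q.mean(0),1),"rect",np.round(r[0]),np.round(r[1]),round(r[2],1),"pca",round(np.degrees(np.arctan2(a[1],a[0])),1))
E
```

```text
obl [625.9 182.4] [68.4 94.6] 85.6
slot [513.7 272.9] [ 54.5 157. ] 86.3
rounds [[522.2 188.7]
 [418.1 196.7]] dia pts [[521.6, 240.6], [522.9, 136.9], [417.5, 231.4], [418.6, 162.8]]
traycorners [[693.7, 294.8], [682.1, 119.7], [354.3, 144.5], [368.7, 318.7]]
[454.  79.] 1928 top 0.0633 mean [ 867.4 -508.9] rect [ 867. -509.] [ 98. 128.] 45.2 pca 132.2
[312. 141.] 469 top 0.0236 mean [ 732.4 -191.3] rect [ 732. -191.] [41. 67.] 8.1 pca 97.5
[496. 159.] 690 top 0.0498 mean [ 685.9 -602.1] rect [ 682. -600.] [85. 62.] 73.9 pca 54.2
[367. 181.] 489 top 0.0237 mean [ 638.  -317.8] rect [ 638. -318.] [39. 69.] 55.0 pca 144.7
[321. 191.] 471 top 0.024 mean [ 611.4 -210.7] rect [ 611. -211.] [66. 40.] 20.8 pca -160.3
[269. 198.] 386 top 0.0149 mean [595. -91.] rect [598. -89.] [71. 40.] 0.4 pca 169.1
[406. 252.] 575 top 0.0147 mean [ 473.6 -407.1] rect [ 470. -408.] [129.  28.] 10.0 pca -169.9
[346. 259.] 459 top 0.0149 mean [ 455.3 -268.5] rect [ 455. -269.] [52. 55.] 0.8 pca 85.4
[234. 264.] 253 top 0.0502 mean [442.1 -14.2] rect [443. -14.] [36. 39.] 45.7 pca 125.3
```

carry_out(
  moves=[
    {"tx": 3.7,"ty": -4.3,"wz": 0.1},
    {"tx": 3.7,"ty": -4.3,"wz": 0.1},
    {"tx": 3.7,"ty": -4.3,"wz": 0.1},
    {"tx": 3.7,"ty": -4.3,"wz": 0.1},
    {"tx": 3.7,"ty": -4.3,"wz": 0.1},
    {"tx": 3.7,"ty": -4.3},
    {"tx": 3.7,"ty": -4.3},
    {"tx": 3.7,"ty": -4.3},
  ],
  newtons=40,
)

```text
invalid input at $.moves[0]: expected keys tx, ty, tz, wx, wy, wz, claw
```

carry_out(
  moves=[
    {"ty": -6},
    {"ty": -6},
    {"ty": -6},
    {"ty": -6},
    {"ty": -6},
    {"ty": -6},
    {"ty": -6},
    {"ty": -6},
  ],
)

```text
invalid input at $.moves[0]: expected keys tx, ty, tz, wx, wy, wz, claw
```

carry_out(
  moves=[
    {"tx": 3.7,"ty": -4.3,"tz": 0,"wx": 0,"wy": 0,"wz": 0.1,"claw": -1},
    {"tx": 3.7,"ty": -4.3,"tz": 0,"wx": 0,"wy": 0,"wz": 0.1,"claw": -1},
    {"tx": 3.7,"ty": -4.3,"tz": 0,"wx": 0,"wy": 0,"wz": 0.1,"claw": -1},
    {"tx": 3.7,"ty": -4.3,"tz": 0,"wx": 0,"wy": 0,"wz": 0.1,"claw": -1},
    {"tx": 3.7,"ty": -4.3,"tz": 0,"wx": 0,"wy": 0,"wz": 0.1,"claw": -1},
    {"tx": 3.7,"ty": -4.3,"tz": 0,"wx": 0,"wy": 0,"wz": 0,"claw": -1},
    {"tx": 3.7,"ty": -4.3,"tz": 0,"wx": 0,"wy": 0,"wz": 0,"claw": -1},
    {"tx": 3.7,"ty": -4.3,"tz": 0,"wx": 0,"wy": 0,"wz": 0,"claw": -1},
  ],
  newtons=40,
)

```text
clock: 1.15
tcp_pos: [0.4809, 0.1992, 0.2312]
orientation: [-0.0, -0.087, 0.996, 0.0]
wrist_force: [-0.3, 0.3, -0.5]
finger_gap: 0.0851
grip_force: 0.0
```

carry_out(
  moves=[
    {"tx": 0,"ty": -6,"tz": 0,"wx": 0,"wy": 0,"wz": 0,"claw": -1},
    {"tx": 0,"ty": -6,"tz": 0,"wx": 0,"wy": 0,"wz": 0,"claw": -1},
    {"tx": 0,"ty": -6,"tz": 0,"wx": 0,"wy": 0,"wz": 0,"claw": -1},
    {"tx": 0,"ty": -6,"tz": 0,"wx": 0,"wy": 0,"wz": 0,"claw": -1},
    {"tx": 0,"ty": -6,"tz": 0,"wx": 0,"wy": 0,"wz": 0,"claw": -1},
    {"tx": 0,"ty": -6,"tz": 0,"wx": 0,"wy": 0,"wz": 0,"claw": -1},
    {"tx": 0,"ty": -6,"tz": 0,"wx": 0,"wy": 0,"wz": 0,"claw": -1},
    {"tx": 0,"ty": -6,"tz": 0,"wx": 0,"wy": 0,"wz": 0,"claw": -1},
  ],
)

```text
clock: 2.15
tcp_pos: [0.4797, -0.2811, 0.2312]
orientation: [0.0, -0.087, 0.996, 0.0]
wrist_force: [0.4, -0.8, 0.4]
finger_gap: 0.0854
grip_force: 0.0
```

carry_out(
  moves=[
    {"tx": -0.6,"ty": -4.2,"tz": 0,"wx": 0,"wy": 0,"wz": 0,"claw": -1},
    {"tx": -0.6,"ty": -4.3,"tz": 0,"wx": 0,"wy": 0,"wz": 0,"claw": -1},
    {"tx": -0.5,"ty": -4.3,"tz": 0,"wx": 0,"wy": 0,"wz": 0,"claw": -1},
    {"tx": 0,"ty": 0,"tz": 0,"wx": 0,"wy": 0,"wz": 0,"claw": -1},
  ],
)

```text
clock: 2.65
tcp_pos: [0.4621, -0.41, 0.2301]
orientation: [-0.0, -0.085, 0.996, 0.0]
wrist_force: [0.9, 0.6, 0.3]
finger_gap: 0.0856
grip_force: 0.0
```

```bash
cat >> h.py <<'E'
from scipy.spatial.transform import Rotation as R
def wrist(zmin,near=.07):
    """wrist cam; returns image, Nx? world points map"""
    s=env.get_state(); c=read_camera("wrist"); q=s["orientation"]
    T=np.eye(4); T[:3,:3]=R.from_quat(q,scalar_first=True).as_matrix(); T[:3,3]=s["tcp_pos"]
    c["camera_from_world"]=np.linalg.inv(T@c["hand_eye"]); W=world(c)
    zf=cv2.medianBlur(W[...,2].astype(np.float32),5)
    m=((zf>zmin)&(zf<.06)&(abs(W[...,2]-zf)<.004)&(c["z_map"]>.03)).astype(np.uint8)
    n,L,st,ce=cv2.connectedComponentsWithStats(m)
    for i in range(1,n):
        if st[i,4]<800: continue
        v,u=np.where(L==i); top=np.median(zf[L==i]); q=plane(c,np.c_[u,v],top)*1000
        r=cv2.minAreaRect(q.astype(np.float32)); a=np.linalg.eigh(np.cov(q.T))[1][:,1]
        print(np.round(ce[i]),"top",round(float(top),4),"mean",np.round(q.mean(0),1),"rect",np.round(r[0],1),np.round(r[1]),round(r[2],1),"pca",round(np.degrees(np.arctan(a[1]/a[0])),1))
    print("tcp",np.round(s["tcp_pos"],4)); return c,W
E
python3 -c "
from h import *
c,W=wrist(.006); cv2.imwrite('pics/w1.png',c['image'])"
```

```text
[256. 163.] top 0.0157 mean [ 470.7 -408.8] rect [ 470.4 -409.4] [128.  25.] 10.3 pca 10.0
[369. 170.] top 0.0156 mean [ 455.5 -270.8] rect [ 456.  -270.5] [57. 54.] 57.9 pca 63.1
[ 48. 275.] top 0.0458 mean [ 651.5 -644.6] rect [ 650.8 -646.9] [146.  65.] 53.5 pca 55.8
[462. 284.] top 0.0153 mean [594.2 -94.8] rect [596.8 -98.4] [51. 72.] 66.5 pca -7.1
[299. 289.] top 0.0244 mean [ 633.9 -321.7] rect [ 634.7 -322. ] [48. 71.] 55.1 pca -29.5
tcp [ 0.4621 -0.41    0.2301]
```

View pics/w1.png

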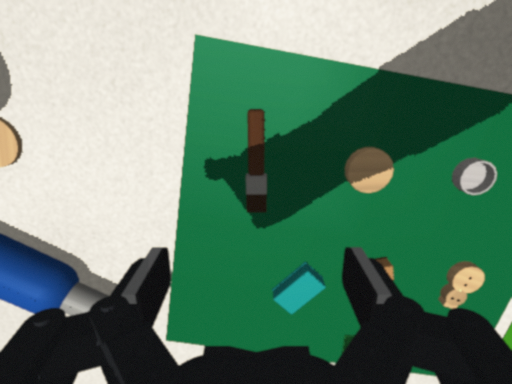

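The wrist view shows the brush at (256,160) with the handle midway between the fingers; both cameras agree to about 1 mm. Next I descend and grip.

carry_out(
  moves=[
    {"tx": 0,"ty": 0,"tz": -5.5,"wx": 0,"wy": 0,"wz": 0,"claw": -1},
    {"tx": 0,"ty": 0,"tz": -5.5,"wx": 0,"wy": 0,"wz": 0,"claw": -1},
    {"tx": 0,"ty": 0,"tz": -5.5,"wx": 0,"wy": 0,"wz": 0,"claw": -1},
    {"tx": 0,"ty": 0,"tz": -4,"wx": 0,"wy": 0,"wz": 0,"claw": -1},
    {"tx": 0,"ty": 0,"tz": -1.8,"wx": 0,"wy": 0,"wz": 0,"claw": -1},
    {"tx": 0,"ty": 0,"tz": 0,"wx": 0,"wy": 0,"wz": 0,"claw": -1},
  ],
)

```text
clock: 3.45
tcp_pos: [0.4622, -0.4045, 0.0067]
orientation: [-0.001, -0.088, 0.996, 0.002]
wrist_force: [-0.7, 0.7, 0.2]
finger_gap: 0.0854
grip_force: 0.0
```

carry_out(
  moves=[
    {"tx": 0,"ty": 0,"tz": 0,"wx": 0,"wy": 0,"wz": 0,"claw": 1},
    {"tx": 0,"ty": 0,"tz": 0,"wx": 0,"wy": 0,"wz": 0,"claw": 1},
    {"tx": 0,"ty": 0,"tz": 0,"wx": 0,"wy": 0,"wz": 0,"claw": 1},
    {"tx": 0,"ty": 0,"tz": 0,"wx": 0,"wy": 0,"wz": 0,"claw": 1},
    {"tx": 0,"ty": 0,"tz": 0,"wx": 0,"wy": 0,"wz": 0,"claw": 1},
    {"tx": 0,"ty": 0,"tz": 0,"wx": 0,"wy": 0,"wz": 0,"claw": 1},
  ],
)

```text
clock: 4.2
tcp_pos: [0.4635, -0.4078, 0.0093]
orientation: [0.001, -0.087, 0.996, -0.001]
wrist_force: [-0.0, 0.0, 5.7]
finger_gap: 0.0188
grip_force: 39.7
```

carry_out(
  moves=[
    {"tx": 0,"ty": 0,"tz": 2,"wx": 0,"wy": 0,"wz": 0,"claw": 1},
    {"tx": 0,"ty": 0,"tz": 4,"wx": 0,"wy": 0,"wz": 0,"claw": 1},
    {"tx": 0,"ty": 0,"tz": 5,"wx": 0,"wy": 0,"wz": 0,"claw": 1},
    {"tx": 0,"ty": 0,"tz": 5,"wx": 0,"wy": 0,"wz": 0,"claw": 1},
    {"tx": 0,"ty": 0,"tz": 0,"wx": 0,"wy": 0,"wz": 0,"claw": 1},
  ],
)

```text
clock: 4.82
tcp_pos: [0.4649, -0.4093, 0.1732]
orientation: [0.003, -0.087, 0.996, -0.003]
wrist_force: [0.5, -1.2, -0.6]
finger_gap: 0.0187
grip_force: 39.2
```

```bash
python3 -c "
from h import *
s=env.get_state();print(s['tcp_pos'],s['wrist_force'],s['ft_torque'],s['finger_gap'])
for n in('scene','wrist'):
    c=read_camera(n); cv2.imwrite('pics/%s2.png'%n,c['image'])
a=cv2.resize(cv2.imread('pics/scene2.png')[60:220,120:320],(400,320));b=cv2.imread('pics/wrist2.png')[64:,:400]
cv2.imwrite('pics/g1.png',np.hstack([a,b]))"
```

```text
[ 0.4648912  -0.40934485  0.17317374] [ 0.49062099 -1.22325178 -0.6167594 ] [-0.06197427  0.00929474  0.03284408] 0.01869776776881422
```

View pics/g1.png

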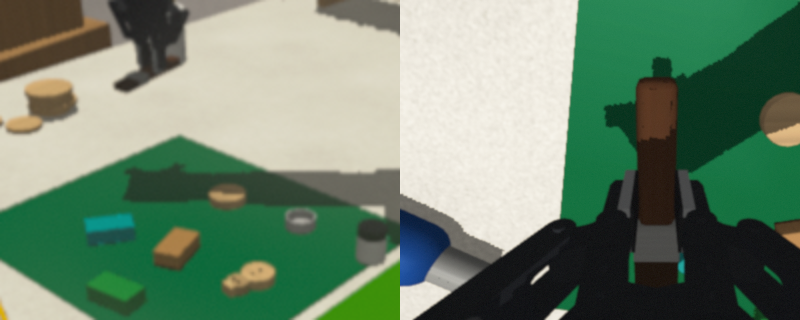

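The brush is gripped across the handle and hangs level in the fingers (wrist crop around (655,150)), bristles toward +x. I'll carry it to the slot, turning -14°.

carry_out(
  moves=[
    {"tx": 0.35,"ty": 5.7,"tz": 0,"wx": 0,"wy": 0,"wz": -0.06,"claw": 1},
    {"tx": 0.35,"ty": 5.7,"tz": 0,"wx": 0,"wy": 0,"wz": -0.06,"claw": 1},
    {"tx": 0.35,"ty": 5.7,"tz": 0,"wx": 0,"wy": 0,"wz": -0.06,"claw": 1},
    {"tx": 0.35,"ty": 5.7,"tz": 0,"wx": 0,"wy": 0,"wz": -0.06,"claw": 1},
    {"tx": 0.35,"ty": 5.7,"tz": 0,"wx": 0,"wy": 0,"wz": 0,"claw": 1},
    {"tx": 0.35,"ty": 5.7,"tz": 0,"wx": 0,"wy": 0,"wz": 0,"claw": 1},
    {"tx": 0.35,"ty": 5.7,"tz": 0,"wx": 0,"wy": 0,"wz": 0,"claw": 1},
    {"tx": 0.35,"ty": 5.7,"tz": 0,"wx": 0,"wy": 0,"wz": 0,"claw": 1},
  ],
)

```text
clock: 5.92
tcp_pos: [0.4895, 0.0506, 0.1663]
orientation: [-0.002, 0.033, 0.999, 0.0]
wrist_force: [0.7, -0.5, -1.1]
finger_gap: 0.0185
grip_force: 39.3
```

carry_out(
  moves=[
    {"tx": 0.35,"ty": 5.7,"tz": 0,"wx": 0,"wy": 0,"wz": 0,"claw": 1},
    {"tx": 0.35,"ty": 5.7,"tz": 0,"wx": 0,"wy": 0,"wz": 0,"claw": 1},
    {"tx": 0.35,"ty": 5.7,"tz": 0,"wx": 0,"wy": 0,"wz": 0,"claw": 1},
    {"tx": 0.35,"ty": 5.5,"tz": 0,"wx": 0,"wy": 0,"wz": 0,"claw": 1},
    {"tx": 0,"ty": 0,"tz": 0,"wx": 0,"wy": 0,"wz": 0,"claw": 1},
    {"tx": 0,"ty": 0,"tz": 0,"wx": 0,"wy": 0,"wz": 0,"claw": 1},
  ],
)

```text
clock: 6.68
tcp_pos: [0.5037, 0.2742, 0.1664]
orientation: [-0.002, 0.033, 0.999, -0.001]
wrist_force: [0.1, 0.3, -0.7]
finger_gap: 0.0187
grip_force: 39.4
```

```bash
python3 - <<'E'
from h import *
for k in range(3):
    s=env.get_state(); print(s['clock'],np.round(s['tcp_pos'],4),np.round(s['orientation'],4)); c=read_camera('wrist')
T=np.eye(4); T[:3,:3]=R.from_quat(s["orientation"],scalar_first=True).as_matrix(); T[:3,3]=s["tcp_pos"]
c["camera_from_world"]=np.linalg.inv(T@c["hand_eye"]); W=world(c)
cv2.imwrite('pics/w3.png',c['image'])
# brush column in tool frame
for v in (150,170,190,210,230,250): print(v,np.round((W[v,255]-s['tcp_pos'])*1000,1))
E
```

```text
6.675 [0.5037 0.2742 0.1664] [-1.700e-03  3.250e-02  9.995e-01 -9.000e-04]
6.725 [0.5041 0.2737 0.1668] [-1.400e-03  3.320e-02  9.994e-01 -7.000e-04]
6.775 [0.5045 0.2734 0.1673] [-1.000e-03  3.360e-02  9.994e-01 -5.000e-04]
150 [-54.8   3.    7. ]
170 [-45.7   2.3   7.9]
190 [-35.5   1.6   6.7]
210 [-25.7   0.9   8.1]
230 [-14.5   0.1   7.2]
250 [-2.7 -0.7  6.3]
```

View pics/w3.png

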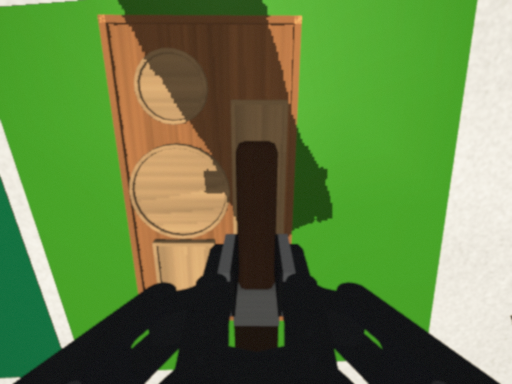

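```bash
python3 - <<'E'
from h import *
s=env.get_state(); c=read_camera('wrist')
T=np.eye(4); T[:3,:3]=R.from_quat(s["orientation"],scalar_first=True).as_matrix(); T[:3,3]=s["tcp_pos"]
c["camera_from_world"]=np.linalg.inv(T@c["hand_eye"])
print(np.round(plane(c,[(231,100),(289,100),(171,86),(180,190),(154,241)],.015)*1000,1), s['tcp_pos'])
E
```

```text
[[434.3 254. ]
 [438.1 308.4]
 [418.  199.8]
 [520.  192.8]
 [576.9 155.3]] [0.504782   0.27331808 0.1676939 ]
```

carry_out(
  moves=[
    {"tx": 0.1,"ty": 0.15,"tz": -5,"wx": 0,"wy": 0,"wz": 0,"claw": 1},
    {"tx": 0,"ty": 0,"tz": -4.5,"wx": 0,"wy": 0,"wz": 0,"claw": 1},
    {"tx": 0,"ty": 0,"tz": -3,"wx": 0,"wy": 0,"wz": 0,"claw": 1},
    {"tx": 0,"ty": 0,"tz": -1.4,"wx": 0,"wy": 0,"wz": 0,"claw": 1},
    {"tx": 0,"ty": 0,"tz": -0.6,"wx": 0,"wy": 0,"wz": 0,"claw": 1},
    {"tx": 0,"ty": 0,"tz": 0,"wx": 0,"wy": 0,"wz": 0,"claw": 1},
    {"tx": 0,"ty": 0,"tz": 0,"wx": 0,"wy": 0,"wz": 0,"claw": 1},
  ],
)

```text
clock: 7.75
tcp_pos: [0.5071, 0.2766, 0.0246]
orientation: [0.001, 0.033, 0.999, 0.0]
wrist_force: [1.0, -0.3, -0.1]
finger_gap: 0.0187
grip_force: 39.4
```

carry_out(
  moves=[
    {"tx": 0,"ty": -0.1,"tz": -0.3,"wx": 0,"wy": 0,"wz": 0,"claw": 1},
    {"tx": 0,"ty": 0,"tz": -0.1,"wx": 0,"wy": 0,"wz": 0,"claw": 1},
    {"tx": 0,"ty": 0,"tz": 0,"wx": 0,"wy": 0,"wz": 0,"claw": 1},
    {"tx": 0,"ty": 0,"tz": 0,"wx": 0,"wy": 0,"wz": 0,"claw": 1},
  ],
)

```text
clock: 8.25
tcp_pos: [0.5061, 0.2753, 0.0194]
orientation: [0.0, 0.033, 0.999, 0.0]
wrist_force: [-0.5, 0.2, -1.2]
finger_gap: 0.0184
grip_force: 39.4
```

Release gently (partial opening), then lift.

carry_out(
  moves=[
    {"tx": 0,"ty": 0,"tz": 0,"wx": 0,"wy": 0,"wz": 0,"claw": 0.3},
    {"tx": 0,"ty": 0,"tz": 0,"wx": 0,"wy": 0,"wz": 0,"claw": 0.2},
    {"tx": 0,"ty": 0,"tz": 0,"wx": 0,"wy": 0,"wz": 0,"claw": 0.2},
    {"tx": 0,"ty": 0,"tz": 2,"wx": 0,"wy": 0,"wz": 0,"claw": 0.2},
    {"tx": 0,"ty": 0,"tz": 5,"wx": 0,"wy": 0,"wz": 0,"claw": -1},
    {"tx": 0,"ty": 0,"tz": 5.5,"wx": 0,"wy": 0,"wz": 0,"claw": -1},
    {"tx": 0,"ty": 0,"tz": 5.5,"wx": 0,"wy": 0,"wz": 0,"claw": -1},
    {"tx": 0,"ty": 0,"tz": 0,"wx": 0,"wy": 0,"wz": 0,"claw": -1},
  ],
)

```text
clock: 9.25
tcp_pos: [0.509, 0.2764, 0.2048]
orientation: [0.005, 0.033, 0.999, 0.002]
wrist_force: [0.3, -0.4, -0.2]
finger_gap: 0.0856
grip_force: 0.0
```

```bash
python3 -c "
from h import *
c,W=wrist(.017); cv2.imwrite('pics/w4.png',c['image'][:,60:430])"
```

```text
[255. 165.] top 0.0257 mean [513.1 274.9] rect [513.  275.7] [ 25. 128.] 85.4 pca -4.1
tcp [0.509  0.2764 0.2048]
```

View pics/w4.png

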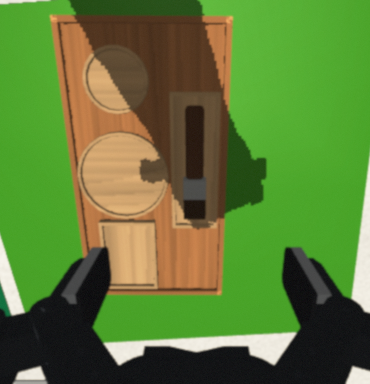

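The brush lies centred in the slot (crop (195,160)), parallel to it and inside the rim. Next, the pot.

carry_out(
  moves=[
    {"tx": -1.3,"ty": -5.8,"tz": 0,"wx": 0,"wy": 0,"wz": 0,"claw": -1},
    {"tx": -1.4,"ty": -5.8,"tz": 0,"wx": 0,"wy": 0,"wz": 0,"claw": -1},
    {"tx": -1.4,"ty": -5.8,"tz": 0,"wx": 0,"wy": 0,"wz": 0,"claw": -1},
    {"tx": -1.4,"ty": -5.8,"tz": 0,"wx": 0,"wy": 0,"wz": 0,"claw": -1},
    {"tx": -1.2,"ty": -5.8,"tz": 0,"wx": 0,"wy": 0,"wz": 0,"claw": -1},
    {"tx": 0,"ty": 0,"tz": 0,"wx": 0,"wy": 0,"wz": 0,"claw": -1},
    {"tx": 0,"ty": 0,"tz": 0,"wx": 0,"wy": 0,"wz": 0,"claw": -1},
  ],
)

```text
clock: 10.18
tcp_pos: [0.4383, -0.0147, 0.1981]
orientation: [-0.001, 0.034, 0.999, 0.0]
wrist_force: [-0.1, 0.4, -0.2]
finger_gap: 0.0853
grip_force: 0.0
```

```bash
python3 -c "
from h import *
c,W=wrist(.006)"
```

```text
[451. 194.] top 0.0104 mean [497.9 209.8] rect [531.6 201.2] [367. 165.] 11.2 pca 10.9
[259. 171.] top 0.0506 mean [437.7 -12.1] rect [437.7 -12. ] [38. 48.] 86.1 pca -2.3
[ 38. 192.] top 0.0158 mean [ 454.4 -265.3] rect [ 454.6 -265.4] [55. 61.] 30.1 pca -69.0
[206. 284.] top 0.0155 mean [592.5 -89.5] rect [596.5 -89.6] [42. 77.] 82.0 pca -11.7
tcp [ 0.4383 -0.0147  0.1981]
```

Wrist reading with the visible pot side removed gives the pot centre as (442,-13), in agreement with the top view. Descend and grip.

carry_out(
  moves=[
    {"tx": 0.3,"ty": 0.15,"tz": -5,"wx": 0,"wy": 0,"wz": 0,"claw": -1},
    {"tx": 0,"ty": 0,"tz": -5,"wx": 0,"wy": 0,"wz": 0,"claw": -1},
    {"tx": 0,"ty": 0,"tz": -4.5,"wx": 0,"wy": 0,"wz": 0,"claw": -1},
    {"tx": 0,"ty": 0,"tz": -3.4,"wx": 0,"wy": 0,"wz": 0,"claw": -1},
    {"tx": 0,"ty": 0,"tz": 0,"wx": 0,"wy": 0,"wz": 0,"claw": -1},
    {"tx": 0,"ty": 0,"tz": 0,"wx": 0,"wy": 0,"wz": 0,"claw": -1},
  ],
)

```text
clock: 10.98
tcp_pos: [0.4428, -0.0124, 0.0211]
orientation: [0.0, 0.032, 0.999, 0.0]
wrist_force: [-0.4, 0.2, -0.2]
finger_gap: 0.0858
grip_force: 0.0
```

carry_out(
  moves=[
    {"tx": 0,"ty": 0,"tz": 0,"wx": 0,"wy": 0,"wz": 0,"claw": 1},
    {"tx": 0,"ty": 0,"tz": 0,"wx": 0,"wy": 0,"wz": 0,"claw": 1},
    {"tx": 0,"ty": 0,"tz": 0,"wx": 0,"wy": 0,"wz": 0,"claw": 1},
    {"tx": 0,"ty": 0,"tz": 0,"wx": 0,"wy": 0,"wz": 0,"claw": 1},
    {"tx": 0,"ty": 0,"tz": 0,"wx": 0,"wy": 0,"wz": 0,"claw": 1},
  ],
)

```text
clock: 11.6
tcp_pos: [0.4429, -0.0133, 0.0214]
orientation: [0.001, 0.033, 0.999, 0.0]
wrist_force: [-0.8, 0.5, 5.2]
finger_gap: 0.0385
grip_force: 39.6
```

carry_out(
  moves=[
    {"tx": 0,"ty": 0,"tz": 4,"wx": 0,"wy": 0,"wz": 0,"claw": 1},
    {"tx": 0,"ty": 0,"tz": 6,"wx": 0,"wy": 0,"wz": 0,"claw": 1},
    {"tx": -0.6,"ty": 5.3,"tz": 0,"wx": 0,"wy": 0,"wz": 0,"claw": 1},
    {"tx": -0.6,"ty": 5.3,"tz": 0,"wx": 0,"wy": 0,"wz": 0,"claw": 1},
    {"tx": -0.6,"ty": 5.3,"tz": 0,"wx": 0,"wy": 0,"wz": 0,"claw": 1},
    {"tx": -0.7,"ty": 5.3,"tz": 0,"wx": 0,"wy": 0,"wz": 0,"claw": 1},
    {"tx": 0,"ty": 0,"tz": 0,"wx": 0,"wy": 0,"wz": 0,"claw": 1},
    {"tx": 0,"ty": 0,"tz": 0,"wx": 0,"wy": 0,"wz": 0,"claw": 1},
  ],
)

```text
clock: 12.6
tcp_pos: [0.4168, 0.1986, 0.1203]
orientation: [-0.0, 0.033, 0.999, -0.0]
wrist_force: [-0.1, -0.0, -0.8]
finger_gap: 0.0384
grip_force: 41.0
```

carry_out(
  moves=[
    {"tx": 0,"ty": 0,"tz": -3,"wx": 0,"wy": 0,"wz": 0,"claw": 1},
    {"tx": 0,"ty": 0,"tz": -3,"wx": 0,"wy": 0,"wz": 0,"claw": 1},
    {"tx": 0,"ty": 0,"tz": -2,"wx": 0,"wy": 0,"wz": 0,"claw": 1},
    {"tx": 0,"ty": 0,"tz": 0,"wx": 0,"wy": 0,"wz": 0,"claw": 1},
    {"tx": 0,"ty": 0,"tz": 0,"wx": 0,"wy": 0,"wz": 0,"claw": 1},
    {"tx": 0,"ty": 0,"tz": 0,"wx": 0,"wy": 0,"wz": 0,"claw": 1},
  ],
)

```text
clock: 13.35
tcp_pos: [0.4182, 0.1986, 0.0414]
orientation: [0.001, 0.033, 0.999, 0.0]
wrist_force: [-0.2, -0.6, -1.2]
finger_gap: 0.0383
grip_force: 41.0
```

carry_out(
  moves=[
    {"tx": 0,"ty": 0,"tz": -0.6,"wx": 0,"wy": 0,"wz": 0,"claw": 1},
    {"tx": 0,"ty": 0,"tz": -0.4,"wx": 0,"wy": 0,"wz": 0,"claw": 1},
    {"tx": 0,"ty": 0,"tz": 0,"wx": 0,"wy": 0,"wz": 0,"claw": 1},
    {"tx": 0,"ty": 0,"tz": 0,"wx": 0,"wy": 0,"wz": 0,"claw": 1},
  ],
)

```text
clock: 13.85
tcp_pos: [0.4173, 0.1989, 0.0314]
orientation: [0.001, 0.033, 0.999, 0.0]
wrist_force: [-3.9, -1.4, 10.3]
finger_gap: 0.0386
grip_force: 41.9
```

carry_out(
  moves=[
    {"tx": 0,"ty": 0,"tz": 0.1,"wx": 0,"wy": 0,"wz": 0,"claw": -0.2},
    {"tx": 0,"ty": 0,"tz": 0,"wx": 0,"wy": 0,"wz": 0,"claw": -0.4},
    {"tx": 0,"ty": 0,"tz": 0,"wx": 0,"wy": 0,"wz": 0,"claw": -1},
    {"tx": 0,"ty": 0,"tz": 2,"wx": 0,"wy": 0,"wz": 0,"claw": -1},
    {"tx": 0,"ty": 0,"tz": 5,"wx": 0,"wy": 0,"wz": 0,"claw": -1},
    {"tx": 0,"ty": 0,"tz": 5.5,"wx": 0,"wy": 0,"wz": 0,"claw": -1},
    {"tx": 0,"ty": 0,"tz": 5,"wx": 0,"wy": 0,"wz": 0,"claw": -1},
    {"tx": 0,"ty": 0,"tz": 0,"wx": 0,"wy": 0,"wz": 0,"claw": -1},
  ],
)

```text
clock: 14.85
tcp_pos: [0.4197, 0.1996, 0.2103]
orientation: [0.004, 0.033, 0.999, 0.001]
wrist_force: [0.3, -0.4, -0.4]
finger_gap: 0.0856
grip_force: 0.0
```

```bash
python3 -c "
from h import *
c,W=wrist(.017); cv2.imwrite('pics/w5.png',c['image'][:,60:460])"
```

```text
[322. 230.] top 0.0256 mean [511.6 273.5] rect [511.1 274.1] [ 27. 129.] 85.7 pca -3.8
tcp [0.4197 0.1996 0.2103]
```

View pics/w5.png

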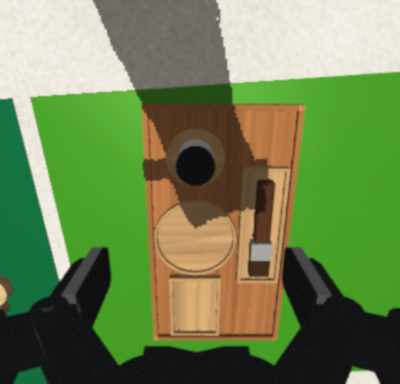

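The pot stands upright in the small round, centred (crop (196,163)). Next, the snowman.

carry_out(
  moves=[
    {"tx": 2.7,"ty": -4.8,"tz": 0,"wx": 0,"wy": 0,"wz": -0.06,"claw": -1},
    {"tx": 2.7,"ty": -4.8,"tz": 0,"wx": 0,"wy": 0,"wz": -0.06,"claw": -1},
    {"tx": 2.7,"ty": -4.8,"tz": 0,"wx": 0,"wy": 0,"wz": 0,"claw": -1},
    {"tx": 2.7,"ty": -4.8,"tz": 0,"wx": 0,"wy": 0,"wz": 0,"claw": -1},
    {"tx": 2.7,"ty": -4.8,"tz": 0,"wx": 0,"wy": 0,"wz": 0,"claw": -1},
    {"tx": 2.7,"ty": -4.8,"tz": 0,"wx": 0,"wy": 0,"wz": 0,"claw": -1},
    {"tx": 0,"ty": 0,"tz": 0,"wx": 0,"wy": 0,"wz": 0,"claw": -1},
    {"tx": 0,"ty": 0,"tz": 0,"wx": 0,"wy": 0,"wz": 0,"claw": -1},
  ],
)

```text
clock: 15.9
tcp_pos: [0.5777, -0.0888, 0.2042]
orientation: [-0.002, 0.093, 0.996, 0.001]
wrist_force: [-0.4, 0.4, -0.4]
finger_gap: 0.0851
grip_force: 0.0
```

```bash
python3 -c "
from h import *
c,W=wrist(.006); cv2.imwrite('pics/w6.png',c['image'])"
```

```text
[480. 111.] top 0.0105 mean [571.9 159.6] rect [573.9 167.1] [ 83. 230.] 86.2 pca 0.7
[66. 81.] top 0.0158 mean [ 456.3 -266.2] rect [ 456.6 -266.4] [60. 55.] 79.2 pca 76.9
[258. 177.] top 0.0157 mean [594.7 -90.2] rect [598.3 -91.4] [42. 72.] 79.2 pca -10.5
[160. 209.] top 0.0246 mean [ 609.6 -207.5] rect [ 610.7 -207.1] [67. 45.] 20.7 pca 18.1
[ 83. 244.] top 0.0247 mean [ 635.7 -312.3] rect [ 636.7 -312.7] [43. 77.] 55.2 pca -38.1
[202. 291.] top 0.0245 mean [ 728.7 -187.9] rect [ 729.1 -188.4] [48. 72.] 8.6 pca -76.4
tcp [ 0.5777 -0.0888  0.2042]
```

View pics/w6.png

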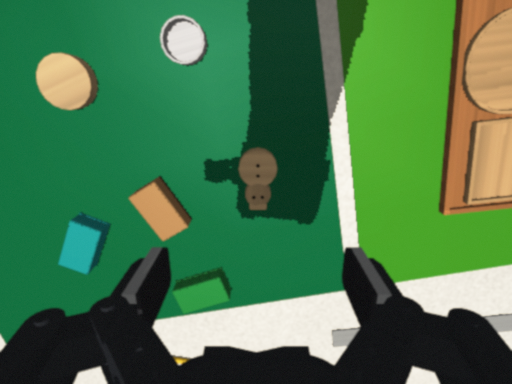

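Snowman at (258,177) with dots up, body disc between the fingers; the cork block is at (160,209). Descend.

carry_out(
  moves=[
    {"tx": 0.3,"ty": 0,"tz": -5.5,"wx": 0,"wy": 0,"wz": 0,"claw": -1},
    {"tx": 0,"ty": 0,"tz": -5.5,"wx": 0,"wy": 0,"wz": 0,"claw": -1},
    {"tx": 0,"ty": 0,"tz": -5,"wx": 0,"wy": 0,"wz": 0,"claw": -1},
    {"tx": 0,"ty": 0,"tz": -3,"wx": 0,"wy": 0,"wz": 0,"claw": -1},
    {"tx": 0,"ty": 0,"tz": -0.9,"wx": 0,"wy": 0,"wz": 0,"claw": -1},
    {"tx": 0,"ty": 0,"tz": 0,"wx": 0,"wy": 0,"wz": 0,"claw": -1},
    {"tx": 0,"ty": 0,"tz": 0,"wx": 0,"wy": 0,"wz": 0,"claw": -1},
  ],
)

```text
clock: 16.82
tcp_pos: [0.5834, -0.0892, 0.0091]
orientation: [0.001, 0.092, 0.996, -0.0]
wrist_force: [-0.0, -0.0, 0.5]
finger_gap: 0.0851
grip_force: 0.0
```

carry_out(
  moves=[
    {"tx": 0,"ty": 0.05,"tz": -0.4,"wx": 0,"wy": 0,"wz": 0,"claw": -1},
    {"tx": 0,"ty": 0,"tz": 0,"wx": 0,"wy": 0,"wz": 0,"claw": -1},
    {"tx": 0,"ty": 0,"tz": 0,"wx": 0,"wy": 0,"wz": 0,"claw": 1},
    {"tx": 0,"ty": 0,"tz": 0,"wx": 0,"wy": 0,"wz": 0,"claw": 1},
    {"tx": 0,"ty": 0,"tz": 0,"wx": 0,"wy": 0,"wz": 0,"claw": 1},
    {"tx": 0,"ty": 0,"tz": 0,"wx": 0,"wy": 0,"wz": 0,"claw": 1},
    {"tx": 0,"ty": 0,"tz": 0,"wx": 0,"wy": 0,"wz": 0,"claw": 1},
  ],
  newtons=35,
)

```text
clock: 17.7
tcp_pos: [0.5823, -0.0888, 0.0037]
orientation: [0.0, 0.093, 0.996, -0.0]
wrist_force: [-0.6, -0.0, 5.1]
finger_gap: 0.0424
grip_force: 35.6
```

carry_out(
  moves=[
    {"tx": 0,"ty": 0,"tz": 3,"wx": 0,"wy": 0,"wz": 0,"claw": 1},
    {"tx": 0,"ty": 0,"tz": 6,"wx": 0,"wy": 0,"wz": 0,"claw": 1},
    {"tx": -1.5,"ty": 5.7,"tz": 0,"wx": 0,"wy": 0,"wz": 0,"claw": 1},
    {"tx": -1.5,"ty": 5.7,"tz": 0,"wx": 0,"wy": 0,"wz": 0,"claw": 1},
    {"tx": -1.5,"ty": 5.7,"tz": 0,"wx": 0,"wy": 0,"wz": 0,"claw": 1},
    {"tx": -1.5,"ty": 5.7,"tz": 0,"wx": 0,"wy": 0,"wz": 0,"claw": 1},
    {"tx": -1.6,"ty": 5.5,"tz": 0,"wx": 0,"wy": 0,"wz": 0,"claw": 1},
    {"tx": 0,"ty": 0,"tz": 0,"wx": 0,"wy": 0,"wz": 0,"claw": 1},
  ],
)

```text
clock: 18.7
tcp_pos: [0.5041, 0.1977, 0.0929]
orientation: [-0.001, 0.09, 0.996, 0.0]
wrist_force: [-0.0, -0.6, 0.7]
finger_gap: 0.0419
grip_force: 35.7
```

carry_out(
  moves=[
    {"tx": 0,"ty": 0,"tz": -3,"wx": 0,"wy": 0,"wz": 0,"claw": 1},
    {"tx": 0,"ty": 0,"tz": -2,"wx": 0,"wy": 0,"wz": 0,"claw": 1},
    {"tx": 0,"ty": 0,"tz": 0,"wx": 0,"wy": 0,"wz": 0,"claw": 1},
    {"tx": 0,"ty": 0,"tz": 0,"wx": 0,"wy": 0,"wz": 0,"claw": 1},
    {"tx": 0,"ty": 0,"tz": 0,"wx": 0,"wy": 0,"wz": 0,"claw": 1},
  ],
)

```text
clock: 19.32
tcp_pos: [0.5071, 0.1941, 0.0443]
orientation: [0.001, 0.093, 0.996, 0.0]
wrist_force: [-0.6, 0.1, -0.6]
finger_gap: 0.0421
grip_force: 35.7
```

```bash
python3 - <<'E'
from h import *
s=env.get_state(); c=read_camera('wrist')
T=np.eye(4); T[:3,:3]=R.from_quat(s["orientation"],scalar_first=True).as_matrix(); T[:3,3]=s["tcp_pos"]
c["camera_from_world"]=np.linalg.inv(T@c["hand_eye"]); W=world(c)
for v in (200,220,240,260,280): print(v,np.round((W[v,256]-s['tcp_pos'])*1000,1))
print(s['tcp_pos']); cv2.imwrite('pics/w7.png',c['image'])
E
```

```text
200 [-14.4   2.3 -33.6]
220 [-18.5   3.1   4.6]
240 [-11.3   1.8  11.8]
260 [-0.6 -0.3 12.4]
280 [11.2 -2.5 11.9]
[0.50707384 0.19406634 0.0443228 ]
```

View pics/w7.png

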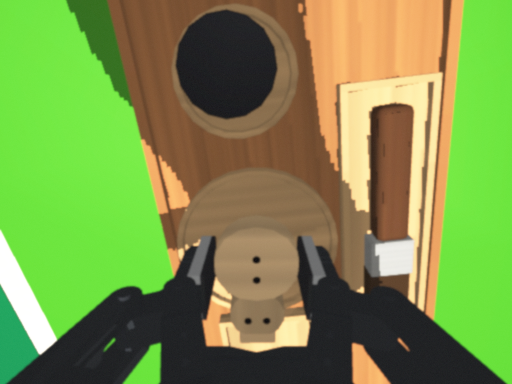

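The snowman is level in the fingers (256,262), dots up, over the large round. Lower it 31 mm.

carry_out(
  moves=[
    {"tx": 0,"ty": 0,"tz": -1.5,"wx": 0,"wy": 0,"wz": 0,"claw": 1},
    {"tx": 0,"ty": 0,"tz": -1.2,"wx": 0,"wy": 0,"wz": 0,"claw": 1},
    {"tx": 0,"ty": 0,"tz": -0.2,"wx": 0,"wy": 0,"wz": 0,"claw": 1},
    {"tx": 0,"ty": 0,"tz": 0,"wx": 0,"wy": 0,"wz": 0,"claw": 1},
    {"tx": 0,"ty": 0,"tz": 0,"wx": 0,"wy": 0,"wz": 0,"claw": 1},
    {"tx": 0,"ty": 0,"tz": 0,"wx": 0,"wy": 0,"wz": 0,"claw": 1},
  ],
)

```text
clock: 20.12
tcp_pos: [0.5059, 0.1943, 0.0139]
orientation: [-0.0, 0.093, 0.996, 0.0]
wrist_force: [-0.1, -0.8, -0.7]
finger_gap: 0.042
grip_force: 35.6
```

carry_out(
  moves=[
    {"tx": 0,"ty": 0,"tz": -0.05,"wx": 0,"wy": 0,"wz": 0,"claw": 1},
    {"tx": 0,"ty": 0,"tz": 0,"wx": 0,"wy": 0,"wz": 0,"claw": -0.25},
    {"tx": 0,"ty": 0,"tz": 0,"wx": 0,"wy": 0,"wz": 0,"claw": -0.3},
    {"tx": 0,"ty": 0,"tz": 0,"wx": 0,"wy": 0,"wz": 0,"claw": -0.3},
    {"tx": 0,"ty": 0,"tz": 2.5,"wx": 0,"wy": 0,"wz": 0,"claw": -0.3},
    {"tx": 0,"ty": 0,"tz": 5,"wx": 0,"wy": 0,"wz": 0,"claw": -1},
    {"tx": 0,"ty": 0,"tz": 6,"wx": 0,"wy": 0,"wz": 0,"claw": -1},
    {"tx": 0,"ty": 0,"tz": 5.5,"wx": 0,"wy": 0,"wz": 0,"claw": -1},
  ],
)

```text
clock: 21.12
tcp_pos: [0.506, 0.1943, 0.2059]
orientation: [0.0, 0.093, 0.996, 0.0]
wrist_force: [0.9, 0.4, -0.4]
finger_gap: 0.0853
grip_force: 0.0
```

```bash
python3 -c "
from h import *
c,W=wrist(.017); cv2.imwrite('pics/w8.png',c['image'][:,60:460])"
```

```text
[329. 155.] top 0.0256 mean [512.8 273.7] rect [513.1 274.2] [ 27. 129.] 84.5 pca -4.0
[257. 174.] top 0.0257 mean [518.6 192.1] rect [521.8 188.6] [43. 73.] 67.8 pca -9.8
tcp [0.506  0.1943 0.2059]
```

View pics/w8.png

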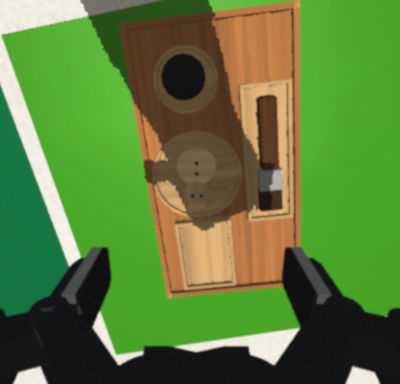

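The snowman lies flat in the large round, dots up, inside the rim (crop (196,175)). Last, the block, with the fingers only part open to stay clear of the turquoise one.

carry_out(
  moves=[
    {"tx": 1.5,"ty": -5.8,"tz": 0,"wx": 0,"wy": 0,"wz": 0.09,"claw": -0.45},
    {"tx": 1.5,"ty": -5.8,"tz": 0,"wx": 0,"wy": 0,"wz": 0.09,"claw": -0.45},
    {"tx": 1.5,"ty": -5.8,"tz": 0,"wx": 0,"wy": 0,"wz": 0.09,"claw": -0.45},
    {"tx": 1.5,"ty": -5.8,"tz": 0,"wx": 0,"wy": 0,"wz": 0.09,"claw": -0.45},
    {"tx": 1.5,"ty": -5.8,"tz": 0,"wx": 0,"wy": 0,"wz": 0.09,"claw": -0.45},
    {"tx": 1.5,"ty": -5.8,"tz": 0,"wx": 0,"wy": 0,"wz": 0.09,"claw": -0.45},
    {"tx": 1.5,"ty": -5.5,"tz": 0,"wx": 0,"wy": 0,"wz": 0,"claw": -0.45},
    {"tx": 0,"ty": 0,"tz": 0,"wx": 0,"wy": 0,"wz": 0,"claw": -0.45},
  ],
)

```text
clock: 22.18
tcp_pos: [0.6114, -0.2131, 0.2024]
orientation: [-0.0, -0.174, 0.985, -0.0]
wrist_force: [-1.2, 1.5, 0.3]
finger_gap: 0.0615
grip_force: 0.0
```

carry_out(
  moves=[
    {"tx": 0,"ty": 0,"tz": 0,"wx": 0,"wy": 0,"wz": 0,"claw": -0.45},
  ],
)

```text
clock: 22.3
tcp_pos: [0.6106, -0.2086, 0.2031]
orientation: [-0.0, -0.176, 0.984, 0.001]
wrist_force: [0.2, 0.5, 0.6]
finger_gap: 0.0621
grip_force: 0.0
```

```bash
python3 -c "
from h import *
c,W=wrist(.006); cv2.imwrite('pics/w9.png',c['image'])"
```

```text
[253.  11.] top 0.0157 mean [ 471.2 -263.1] rect [ 473.  -262.4] [22. 53.] 20.2 pca -70.0
[385.  28.] top 0.0166 mean [ 441.3 -137.5] rect [ 442.8 -138.5] [44. 47.] 29.3 pca -48.2
[154. 153.] top 0.0246 mean [ 637.2 -316.9] rect [ 637.8 -317.1] [38. 71.] 55.2 pca -34.5
[253. 163.] top 0.0246 mean [ 610.7 -211.9] rect [ 611.5 -211.9] [68. 37.] 20.7 pca 20.7
[235. 258.] top 0.0244 mean [ 729.7 -192.2] rect [ 729.9 -191.9] [47. 65.] 8.4 pca -82.5
[496. 282.] top 0.0106 mean [654.7 143.2] rect [657.5 134.8] [116.  54.] 35.4 pca 29.3
tcp [ 0.6106 -0.2086  0.2031]
```

View pics/w9.png

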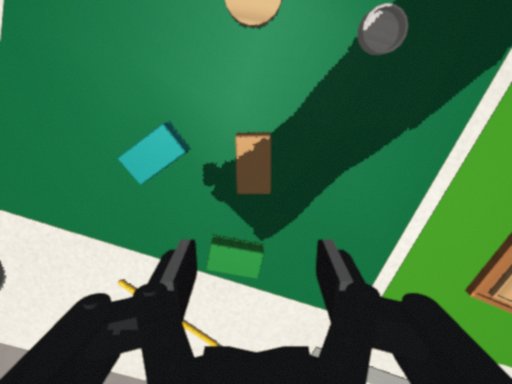

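The cork block at (253,163) is square between the fingers, and the turquoise one (152,153) is clear of them. Descend and grip.

carry_out(
  moves=[
    {"tx": 0,"ty": -0.2,"tz": -5.5,"wx": 0,"wy": 0,"wz": 0,"claw": -0.45},
    {"tx": 0,"ty": 0,"tz": -5.5,"wx": 0,"wy": 0,"wz": 0,"claw": -0.45},
    {"tx": 0,"ty": 0,"tz": -5,"wx": 0,"wy": 0,"wz": 0,"claw": -0.45},
    {"tx": 0,"ty": 0,"tz": -3.5,"wx": 0,"wy": 0,"wz": 0,"claw": -0.45},
    {"tx": 0,"ty": 0,"tz": 0,"wx": 0,"wy": 0,"wz": 0,"claw": -0.45},
    {"tx": 0,"ty": 0,"tz": 0,"wx": 0,"wy": 0,"wz": 0,"claw": -0.45},
    {"tx": 0,"ty": 0,"tz": 0,"wx": 0,"wy": 0,"wz": 0,"claw": -0.45},
  ],
)

```text
clock: 23.22
tcp_pos: [0.6128, -0.2111, 0.0115]
orientation: [0.002, -0.177, 0.984, -0.001]
wrist_force: [0.3, -0.3, -0.2]
finger_gap: 0.0621
grip_force: 0.0
```

carry_out(
  moves=[
    {"tx": 0,"ty": 0,"tz": 0,"wx": 0,"wy": 0,"wz": 0,"claw": 1},
    {"tx": 0,"ty": 0,"tz": 0,"wx": 0,"wy": 0,"wz": 0,"claw": 1},
    {"tx": 0,"ty": 0,"tz": 0,"wx": 0,"wy": 0,"wz": 0,"claw": 1},
    {"tx": 0,"ty": 0,"tz": 0,"wx": 0,"wy": 0,"wz": 0,"claw": 1},
    {"tx": 0,"ty": 0,"tz": 0,"wx": 0,"wy": 0,"wz": 0,"claw": 1},
  ],
)

```text
clock: 23.85
tcp_pos: [0.612, -0.2112, 0.0105]
orientation: [0.001, -0.176, 0.984, -0.001]
wrist_force: [-0.8, 0.5, 7.4]
finger_gap: 0.0371
grip_force: 36.7
```

carry_out(
  moves=[
    {"tx": 0,"ty": 0,"tz": 4,"wx": 0,"wy": 0,"wz": 0,"claw": 1},
    {"tx": 0.2,"ty": 3,"tz": 5,"wx": 0,"wy": 0,"wz": 0,"claw": 1},
    {"tx": 0.2,"ty": 6,"tz": 0,"wx": 0,"wy": 0,"wz": -0.086,"claw": 1},
    {"tx": 0.2,"ty": 6,"tz": 0,"wx": 0,"wy": 0,"wz": -0.086,"claw": 1},
    {"tx": 0.2,"ty": 6,"tz": 0,"wx": 0,"wy": 0,"wz": -0.086,"claw": 1},
    {"tx": 0.2,"ty": 6,"tz": 0,"wx": 0,"wy": 0,"wz": -0.086,"claw": 1},
    {"tx": 0.2,"ty": 6,"tz": 0,"wx": 0,"wy": 0,"wz": -0.086,"claw": 1},
    {"tx": 0.1,"ty": 6,"tz": 0,"wx": 0,"wy": 0,"wz": 0,"claw": 1},
  ],
)

```text
clock: 24.85
tcp_pos: [0.624, 0.181, 0.099]
orientation: [0.0, 0.038, 0.999, 0.0]
wrist_force: [0.2, -0.3, -0.2]
finger_gap: 0.037
grip_force: 36.0
```

carry_out(
  moves=[
    {"tx": 0,"ty": 0.5,"tz": 0,"wx": 0,"wy": 0,"wz": 0,"claw": 1},
    {"tx": 0,"ty": 0,"tz": -3,"wx": 0,"wy": 0,"wz": 0,"claw": 1},
    {"tx": 0,"ty": 0,"tz": -2,"wx": 0,"wy": 0,"wz": 0,"claw": 1},
    {"tx": 0,"ty": 0,"tz": 0,"wx": 0,"wy": 0,"wz": 0,"claw": 1},
    {"tx": 0,"ty": 0,"tz": 0,"wx": 0,"wy": 0,"wz": 0,"claw": 1},
    {"tx": 0,"ty": 0,"tz": 0,"wx": 0,"wy": 0,"wz": 0,"claw": 1},
  ],
)

```text
clock: 25.6
tcp_pos: [0.6251, 0.184, 0.0502]
orientation: [0.001, 0.038, 0.999, 0.0]
wrist_force: [0.1, -0.4, -0.7]
finger_gap: 0.0372
grip_force: 35.9
```

```bash
python3 - <<'E'
from h import *
s=env.get_state(); c=read_camera('wrist')
T=np.eye(4); T[:3,:3]=R.from_quat(s["orientation"],scalar_first=True).as_matrix(); T[:3,3]=s["tcp_pos"]
c["camera_from_world"]=np.linalg.inv(T@c["hand_eye"]); W=world(c)
for v in (200,220,240,260,280): print(v,np.round((W[v,256]-s['tcp_pos'])*1000,1))
print(s['tcp_pos'],s['orientation']); cv2.imwrite('pics/w10.png',c['image'])
E
```

```text
200 [-31.3   2.1   9.1]
220 [-22.7   1.4  13. ]
240 [-13.1   0.6  14.8]
260 [-2.1 -0.2 14.6]
280 [ 9.8 -1.1 14.1]
[0.62511945 0.1840319  0.0502039 ] [1.12069756e-03 3.81533066e-02 9.99271238e-01 2.48763227e-04]
```

View pics/w10.png

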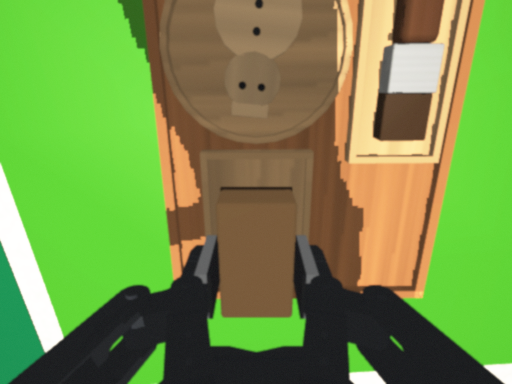

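The block is level and square over the oblong (256,250), with its dark abrasive edge underneath. Lower it 30 mm.

carry_out(
  moves=[
    {"tx": 0,"ty": 0,"tz": -1.5,"wx": 0,"wy": 0,"wz": 0,"claw": 1},
    {"tx": 0,"ty": 0,"tz": -1.2,"wx": 0,"wy": 0,"wz": 0,"claw": 1},
    {"tx": 0,"ty": 0,"tz": -0.2,"wx": 0,"wy": 0,"wz": 0,"claw": 1},
    {"tx": 0,"ty": 0,"tz": 0,"wx": 0,"wy": 0,"wz": 0,"claw": 1},
    {"tx": 0,"ty": 0,"tz": 0,"wx": 0,"wy": 0,"wz": 0,"claw": 1},
    {"tx": 0,"ty": 0,"tz": 0,"wx": 0,"wy": 0,"wz": 0,"claw": 1},
  ],
)

```text
clock: 26.4
tcp_pos: [0.6236, 0.1842, 0.0197]
orientation: [-0.0, 0.038, 0.999, -0.0]
wrist_force: [-1.6, -0.4, 5.5]
finger_gap: 0.0367
grip_force: 37.7
```

On the floor (5.5 N contact). Release and lift away.

carry_out(
  moves=[
    {"tx": 0,"ty": 0,"tz": 0.05,"wx": 0,"wy": 0,"wz": 0,"claw": -0.1},
    {"tx": 0,"ty": 0,"tz": 0,"wx": 0,"wy": 0,"wz": 0,"claw": -0.3},
    {"tx": 0,"ty": 0,"tz": 0,"wx": 0,"wy": 0,"wz": 0,"claw": -0.3},
    {"tx": 0,"ty": 0,"tz": 2.5,"wx": 0,"wy": 0,"wz": 0,"claw": -0.3},
    {"tx": 0,"ty": 0,"tz": 5,"wx": 0,"wy": 0,"wz": 0,"claw": -1},
    {"tx": 0,"ty": -5,"tz": 3,"wx": 0,"wy": 0,"wz": 0,"claw": -1},
    {"tx": 0,"ty": -6,"tz": 0,"wx": 0,"wy": 0,"wz": 0,"claw": -1},
    {"tx": 0,"ty": -6,"tz": 0,"wx": 0,"wy": 0,"wz": 0,"claw": -1},
  ],
)

```text
clock: 27.4
tcp_pos: [0.6245, 0.013, 0.1261]
orientation: [0.001, 0.037, 0.999, -0.0]
wrist_force: [1.9, -0.7, -0.4]
finger_gap: 0.0852
grip_force: 0.0
```

carry_out(
  moves=[
    {"tx": 0,"ty": -5,"tz": 2,"wx": 0,"wy": 0,"wz": 0,"claw": -1},
    {"tx": 0,"ty": 0,"tz": 2,"wx": 0,"wy": 0,"wz": 0,"claw": -1},
    {"tx": 0,"ty": 0,"tz": 0,"wx": 0,"wy": 0,"wz": 0,"claw": -1},
  ],
)

```text
clock: 27.78
tcp_pos: [0.6252, -0.0368, 0.1668]
orientation: [0.002, 0.039, 0.999, -0.0]
wrist_force: [0.8, 0.5, -0.4]
finger_gap: 0.0856
grip_force: 0.0
```

```bash
python3 - <<'E'
from h import *
c=read_camera("top"); s=read_camera("scene")["image"]; W=world(c); z=W[...,2]
zf=cv2.medianBlur(z.astype(np.float32),3); m=((zf>.019)&(zf<.07)).astype(np.uint8); m[:,190:]=0
n,L,st,ce=cv2.connectedComponentsWithStats(m)
for i in range(1,n):
    if st[i,4]<60: continue
    v,u=np.where(L==i); t=np.percentile(zf[L==i],[10,50,90]); q=plane(c,np.c_[u,v],t[1])*1000; r=cv2.minAreaRect(q.astype(np.float32))
    print(np.round(ce[i]),np.round(t,4),np.round(r[0]),np.round(r[1]),round(r[2],1))
a=cv2.resize(c["image"][150:305,90:190],None,fx=3.4,fy=3.4,interpolation=3)
b=cv2.resize(s[180:300,280:450],None,fx=2.6,fy=2.6,interpolation=3)
o=np.zeros((527,800,3),np.uint8); o[:,:340]=a; o[:312,350:350+442]=b; cv2.imwrite("pics/end.png",o)
E
```

```text
[113. 212.] [0.0214 0.0227 0.0251] [557. 280.] [16. 57.] 65.7
```

View pics/end.png

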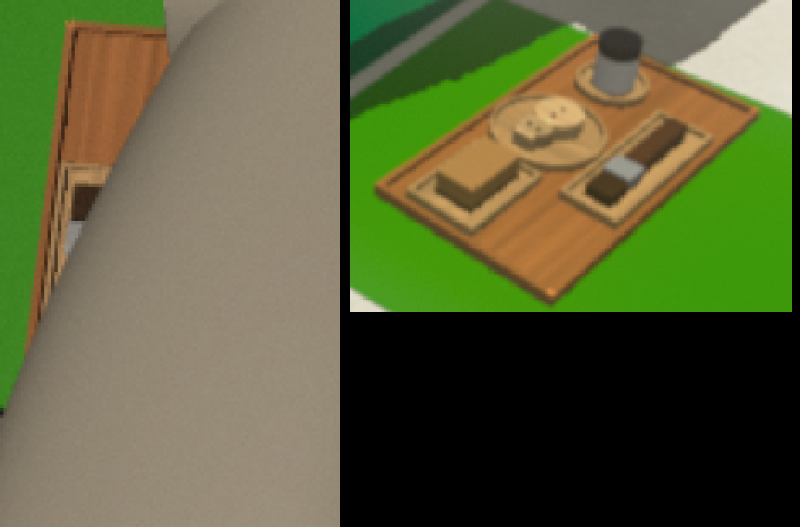

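The scene view (right half) shows the block (475,180), snowman (550,120), pot (618,60) and brush (640,165) each flat inside its own rim. In the top view (left half) the arm hides the tray. The arm is clear of everything, so I hand in.

```bash
python3 -c "
from workcell import env
print(env.hand_in())"
```

```text
the job is handed in; nothing more can be done
None
```

The kit tray is packed and handed in at about 28 s of robot time: brush, pot, snowman and block went in in that order, each flat in its own compartment in the last camera view, and I did not move the disc, tin or look-alike blocks.

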